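# Feel for the full pot and slide it onto the counter's weigh plate

### The arm

A 7-joint arm with a two-finger parallel gripper is mounted at the origin on the work surface. World frame = base frame: x ahead of the robot, y to its left, z up, the work surface at z = 0. Lengths are in m, angles in rad, forces in N, time in s.
With the tool pointing down it reaches from about 0.4 to 0.85 m from the base axis. Payload 10.4 kg.
Tool frame: the origin (TCP) lies between the finger pads; the fingertips stand 19 mm ahead of it and the grasp point (between the pads) is the TCP; x points along the fingers, y is the direction in which the jaws open and shut, and the axes are right-handed (so a half turn about x gives the same grasp; the last joint's range is limited). The gripper opens to 87 mm and grips with 3 to 60 N. Pads are 19 mm wide; open, the fingers measure 117 mm over their backs; the gripper's body (75 mm by 190 mm) begins 51 mm behind the grasp point.
Start: joints at [-1.269, 0.332, -0.065, 1.46, 0.022, 1.35, -0.088], TCP at [0.199, 0.592, 0.242] pointing down, gripper open.
Joint ranges: [-2.6, 2.6], [-0.5, 2.12], [-1.47, 1.34], [0.16, 2.42], [-1.27, 4.41], [0.06, 2.06], [-2.6, 2.6]. Speed limits (rad/s): [2.22, 2.22, 2.79, 2.79, 3.14, 3.14, 3.14].

### API

Orientations are given as a unit quaternion [x, y, z, w].
In Python, from bench import r gives the robot as it stands.
- The arm moves only by the tool drive_tool, never from a script. Its argument "motion" is a list of rows, each a list of 4 numbers: the shift along the tool's x, y, z in cm, then the turn about the tool's x in units of 5 degrees (1.0 is 5 degrees). In form: [[tx, ty, tz, twist], ...]. A call has 1 to 20 rows; each row is the pose to reach, as a shift and turn from the pose commanded when the call began, along the tool's axes at that moment; what a row does not reach only later rows make up. A row lasts 1/12 s, in which the tool goes at most 41.7 mm and 7.16 degrees, less where a joint would pass 70% of its speed; a pose out of reach is approached as far as the arm can. A call with a gripper value outside its range is refused whole. "grip" is the closure in counts, from 0 (fully open) to 255 (shut), set as the call begins (left out, the last holds). The fingers move at their own pace and stop on an object; "force" is the grip in N (left out, the last holds). Time passes only in rows, so rows that repeat a pose let the fingers close. It gives the time, the measured TCP pose, the force and the opening at its end, in the units of the state.
- r.read_state(): the state, without advancing time (a new reading comes with each control period).
- r.camera(name): name is "scene" or "top" or "wrist"; returns the picture (420x560x3 uint8, red, green, blue); there is no depth.
- r.calibration(name): a dict with "fx", "fy", "cx", "cy" (pixels), "xyz" and "orientation" of the camera in the world. Camera axes: x right, y up, looking along -z (the intrinsics and any distortion apply to the point x, -y, -z); pixel columns grow to the right and rows downward; lengths in m; the calibration is good to about 2 mm. A picture is of the moment at which its call begins: read the wrist's pose just before it. calibration takes no time and is no camera call; for the wrist camera it gives the pose at the moment of the call.
- r.close_job(): hands the job in, once; it reports no verdict.
The state is a dict: "time": time; "joint_positions": joint angles; "joint_vel": joint speeds; "joint_torque": joint torques, N m; "ee_pos": TCP position; "eef_rot": TCP orientation; "ft_force": force on the tool from outside, world axes, zero at the start; "torque": the same for the moment, N m; "width": finger opening in m.
Only numpy, scipy, OpenCV 4.12 (cv2) and the standard library are available. Lean on these libraries where they do the work, as an engineer would, in place of code of your own. Each camera call takes 0.05 s, during which the arm holds its last target.

### The job

Three pots that look the same stand on the white counter board; one is full of steel clips and two are nearly empty. Nudge them to feel which is the full one, then slide that one along the board, round the clutter and without lifting or tipping it, onto the weigh plate let into the board, so that it sits down level inside the window with its weight on the plate, and let go. Leave the two empty pots within about 5 cm of where they stand and do not disturb the bottles, the stamp or the mug.

Things in the scene. Friction and masses are not known exactly. Their poses are not given: they have to be found in the camera images.
- board: white counter board fixed on the desk, 380 mm along its x, 680 mm along its y, 20 mm thick, no raised rim. Origin: centre of its underside, z up. A square window, 116 mm wide, parallel to its sides, round the point x = -60 mm, y = 0 of its frame, holds the weigh plate
- plate_top (a point): centre of the top of the square steel weigh plate (112 mm) in the board's window; flush with the board's top (20 mm above the desk) when empty. It sinks straight down on a spring, 0.65 mm for each 100 g: 5 to 6.5 mm under the full pot, which so drops into the window with 10 mm of room all round; 1 to 2 mm under an empty one
- weigh_plate (a joint): how far the weigh plate has sunk, in m (0 = flush with the board, 0.009 = bottom)
- pot_1: one of three alike grey plastic pots, 96 mm diameter, 46 mm tall, with an open finger-well sunk in the top (58 mm diameter, 22 mm deep; its floor 24 mm above the underside). One, not told which, is full (0.8 to 1.0 kg), two nearly empty (0.17 to 0.31 kg); rubbing on the board is alike for all (about 0.45 to 0.75 times the weight). Origin: centre of the underside, z up
- pot_2: one of three alike grey plastic pots, 96 mm diameter, 46 mm tall, with an open finger-well sunk in the top (58 mm diameter, 22 mm deep; its floor 24 mm above the underside). One, not told which, is full (0.8 to 1.0 kg), two nearly empty (0.17 to 0.31 kg); rubbing on the board is alike for all (about 0.45 to 0.75 times the weight). Origin: centre of the underside, z up
- pot_3: one of three alike grey plastic pots, 96 mm diameter, 46 mm tall, with an open finger-well sunk in the top (58 mm diameter, 22 mm deep; its floor 24 mm above the underside). One, not told which, is full (0.8 to 1.0 kg), two nearly empty (0.17 to 0.31 kg); rubbing on the board is alike for all (about 0.45 to 0.75 times the weight). Origin: centre of the underside, z up
- pill_bottle: bystander: amber screw-cap jar, 44 mm diameter, 75 mm tall, loose on the board. Origin: centre of its underside, z up
- gel_bottle: bystander: small white bottle with a blue cap, 44 mm diameter, 80 mm tall, loose on the board. Origin: centre of its underside, z up
- stamp: bystander: wooden hand stamp, 36 mm diameter at the foot, 56 mm tall, loose on the board. Origin: centre of its underside, z up
- mug: bystander: white mug, 72 mm diameter, 80 mm tall, handle on its own +y side reaching to about 70 mm from the axis, loose on the board. Origin: centre of its underside, z up
Not all that is in view belongs to the job. Leave any yellow look-alike of the pot_3 alone.

How it is judged:
By the outcome, as a careful person would: the job done as asked, in the order asked, and still so for the second after the job is handed in, with the robot touching nothing.
It also fails if it takes over 72 s, if anything falls off the work surface, if the arm or the gripper's body presses on something with over 40 N, if the wrist force passes 120 N, or if a joint passes its speed limit or range.

## Working session

There is one attempt and no reset: what is moved stays moved. The work goes in short steps, Python scripts to look and compute and a tool call to move; the robot and the scene stay as the last step left them, time stands still between calls to the robot, and variables do not carry over. Pictures are saved under pics/ and viewed, and the job is handed in when it is done.

Besides the shell and the picture viewer there is one more tool, called after "Call:" as name([rows], argument=value, ...), one row to a line, values as JSON. drive_tool: Moves the arm, as the interface text tells. Its arguments: {"type":"object","properties":{"motion":{"type":"array","items":{"type":"array","items":{"type":"number"}}},"grip":{"type":"number"},"force":{"type":"number"}},"required":["motion"]}

```bash
mkdir -p pics; ls
cat > h.py <<'E'
from bench import r
import numpy as np, cv2
from scipy.spatial.transform import Rotation as R
def snap(name,fn):
    c=r.calibration(name); im=r.camera(name); cv2.imwrite('pics/'+fn,im[:,:,::-1]); return im,c
def ray(c,u,v):
    d=np.array([(u-c['cx'])/c['fx'],-(v-c['cy'])/c['fy'],-1.0])
    return np.array(c['xyz']),R.from_quat(c['orientation']).apply(d)
def onz(c,u,v,z):
    o,d=ray(c,u,v); return o+d*(z-o[2])/d[2]
def proj(c,p):
    q=R.from_quat(c['orientation']).inv().apply(np.array(p)-np.array(c['xyz']))
    return c['cx']+c['fx']*q[0]/-q[2], c['cy']+c['fy']*q[1]/q[2]
E
python3 - <<'E'
from h import *
for n in ['scene','top','wrist']:
    im,c=snap(n,n+'0.png'); print(n,c)
s=r.read_state(); print({k:np.round(v,3) for k,v in s.items()})
E
```

```text
pics
scene {'fx': 441.61792070803364, 'fy': 441.61792070803364, 'cx': 287.8596010911563, 'cy': 208.39510484168906, 'xyz': array([ 1.23718241, -0.11804435,  0.75743832]), 'orientation': array([0.29328094, 0.25843921, 0.60334595, 0.69510368])}
top {'fx': 464.9230871116478, 'fy': 464.9230871116478, 'cx': 274.7393997032089, 'cy': 199.23059511368575, 'xyz': array([ 0.24605963, -0.0388203 ,  1.32502818]), 'orientation': array([-0.0804091 ,  0.08383929,  0.7121819 , -0.69231661])}
wrist {'fx': 364.87366464758156, 'fy': 364.87366464758156, 'cx': 272.73717443977966, 'cy': 207.72378092723653, 'xyz': array([0.12552543, 0.61738113, 0.38449456]), 'orientation': array([-0.11860001, -0.08523729,  0.5774647 ,  0.8032454 ])}
{'time': np.float64(0.15), 'joint_positions': array([-1.269,  0.333, -0.065,  1.461,  0.022,  1.35 , -0.088]), 'joint_vel': array([ 0.   , -0.002, -0.   , -0.005,  0.001, -0.   ,  0.001]), 'joint_torque': array([ 1.0000e-03, -6.2363e+01,  2.5000e-02, -3.9014e+01, -6.1000e-02,
        3.7000e-02,  0.0000e+00]), 'ee_pos': array([0.199, 0.592, 0.241]), 'eef_rot': array([ 0.114,  0.698, -0.115,  0.698]), 'ft_force': array([-0.144,  0.112, -0.239]), 'torque': array([-0.068,  0.019, -0.021]), 'width': np.float64(0.087)}
```

View pics/scene0.png

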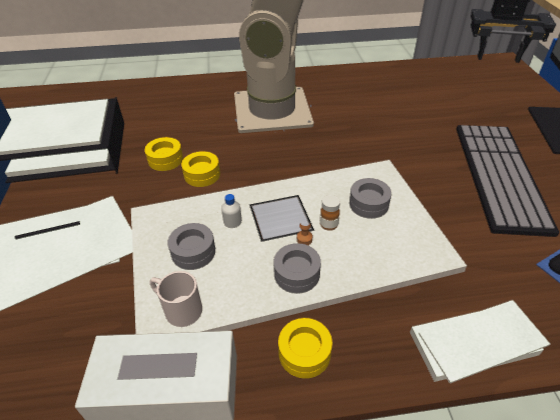

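View pics/top0.png

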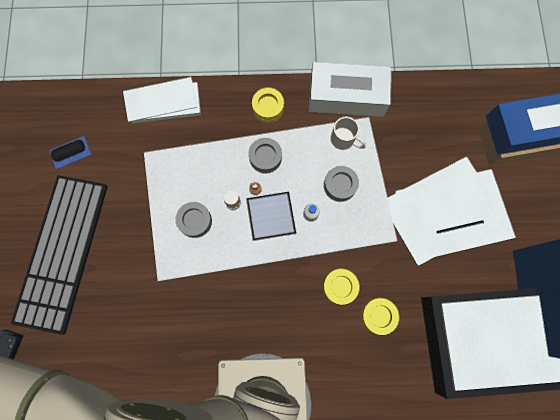

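View pics/wrist0.png

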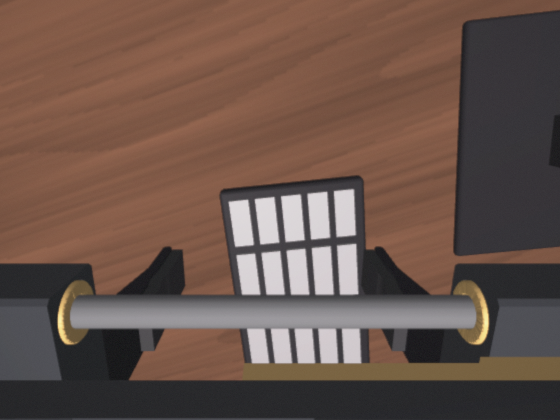

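The top view shows the plate at about (271,215). The grey pots are at (193,219), (265,154) and (341,183), with the small bystanders between them and the mug at (346,132). Next I'll enlarge and measure.

Run:
```python
import cv2
a=cv2.imread('pics/top0.png')[100:290,130:410]
cv2.imwrite('pics/topz.png',cv2.resize(a,None,fx=2.85,fy=2.85,interpolation=cv2.INTER_CUBIC))
a=cv2.imread('pics/scene0.png')[150:340,120:460]
cv2.imwrite('pics/scz.png',cv2.resize(a,None,fx=2.3,fy=2.3,interpolation=cv2.INTER_CUBIC))
```

```text
(no output)
```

View pics/topz.png

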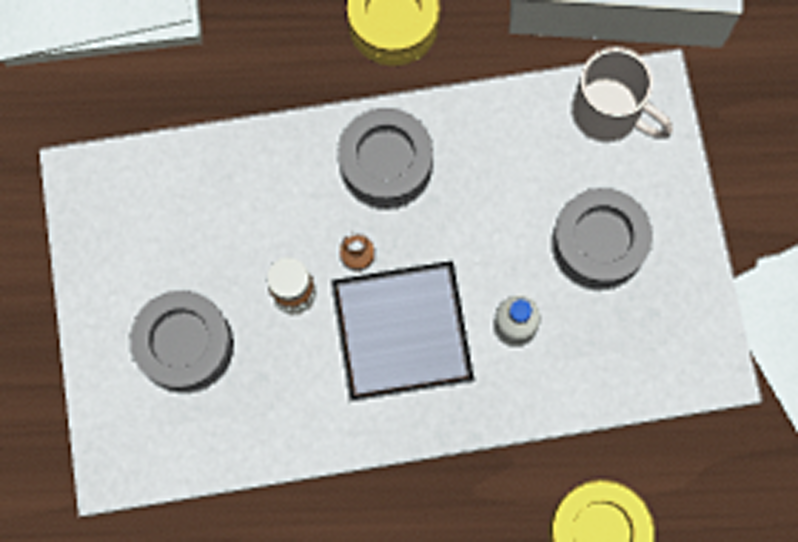

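View pics/scz.png

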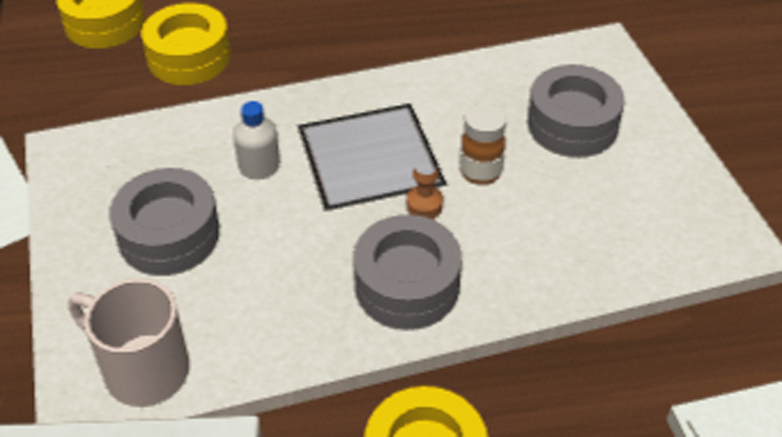

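```bash
cat > m.py <<'E'
from h import *
def comps(mask,lo,hi):
    n,l,s,ce=cv2.connectedComponentsWithStats(mask.astype(np.uint8))
    return [(ce[i],s[i],l==i) for i in range(1,n) if lo<s[i,4]<hi]
E
python3 - <<'E'
from m import *
for n in ['top','scene']:
    im=cv2.imread(f'pics/{n}0.png'); c=r.calibration(n)
    hsv=cv2.cvtColor(im,cv2.COLOR_BGR2HSV)
    for (u,v) in ([(193,219),(265,154),(341,183),(180,219)] if n=='top' else [(191,243),(297,265),(370,196),(280,252)]):
        print(n,u,v,im[v,u],hsv[v,u])
    g=im.max(2)
    # vertical profile through pots
    if n=='top': print(im[130:180,265].max(1)); print(im[183,315:365].max(1))
    else: print(im[240:295,297].max(1))
E
```

```text
top 193 219 [149 147 148] [135   3 149]
top 265 154 [148 147 146] [105   3 148]
top 341 183 [151 151 150] [ 90   2 151]
top 180 219 [149 148 148] [120   2 149]
[ 82  78  76 146 237 227 228 216 133 144 146 148 151 130  35  63 120 151
 147 147 147 147 146 146 148 148 148 148 149 148 147 149 156 170 146 150
 150 155 149  94  52  59  41 136 238 222 221 222 222 221]
[223 223 220 220 222 220 222 233 166  60 125 153 152 151 153 152 150 150
 150 151 151 152 151 152 151 154 151 153 153 153 152 150 153 153 156 163
  74 114 151 154 153 151 148 155 225 227 224 221 220 217]
scene 191 243 [125 126 134] [  3  17 134]
scene 297 265 [126 126 134] [  0  15 134]
scene 370 196 [126 127 134] [  4  15 134]
scene 280 252 [125 126 133] [  4  15 133]
[124 131 168 153 134 134 135 133 134 134  84  80  80  78  79  80  97 133
 135 133 133 134 133 134 133 134 136 135 134 133 133 134 130 137 135 133
 135 134 135 135 107  80  80  77  77  80  95  93  82  80  79  77  86 151
 223]
```

```bash
cat > meas.py <<'E'
from m import *
def pots(im,c,lo,hi,thr=(105,190)):
    hsv=cv2.cvtColor(im,cv2.COLOR_RGB2HSV); g=im.max(2)
    mk=((g>thr[0])&(g<thr[1])&(hsv[:,:,1]<40)).astype(np.uint8)
    mk=cv2.morphologyEx(mk,cv2.MORPH_OPEN,np.ones((2,2)))
    out=[]
    for ce,s,m in comps(mk,lo,hi):
        cn=max(cv2.findContours(m.astype(np.uint8),0,1)[0],key=len)
        h=cv2.convexHull(cn)
        if len(h)<8: continue
        e=cv2.fitEllipse(h)
        out.append((e,s))
    return out
def tri(c1,p1,c2,p2):
    o1,d1=ray(c1,*p1);o2,d2=ray(c2,*p2)
    A=np.stack([d1,-d2],1); t=np.linalg.lstsq(A,o2-o1,rcond=None)[0]
    a=o1+t[0]*d1;b=o2+t[1]*d2
    return (a+b)/2,np.linalg.norm(a-b)
def fixell(e,c):
    return e[0]
E
python3 - <<'E'
from meas import *
C={n:r.calibration(n) for n in ['top','scene']}
for n in C:
    im=cv2.imread(f'pics/{n}0.png')[:,:,::-1].copy()
    for e,s in pots(im,C[n],250,4000):
        print(n,np.round(e[0],1),np.round(e[1],1),s[4],np.round(onz(C[n],*e[0],.066),3))
# board in top
    w=(im.min(2)>(195 if n=='top' else 185)).astype(np.uint8)
    if n=='top':
        w=cv2.morphologyEx(w,cv2.MORPH_CLOSE,np.ones((3,3)))
        for ce,s,m in comps(w,8000,90000):
            cn=max(cv2.findContours(m.astype(np.uint8),0,1)[0],key=len)
            print('board',s,cv2.approxPolyDP(cv2.convexHull(cn),6,True).reshape(-1,2).tolist())
    im2=im.astype(int); bl=((im.max(2)<75)).astype(np.uint8)
    for ce,s,m in comps(bl,80,3000):
        if s[2]>30 and s[3]>25: 
            cn=max(cv2.findContours(m.astype(np.uint8),0,1)[0],key=len)
            ap=cv2.approxPolyDP(cv2.convexHull(cn),5,True).reshape(-1,2)
            if 150<ce[0]<420 and 100<ce[1]<350: print('black',n,s,ce,ap.tolist(),[np.round(onz(C[n],*p,.02),3).tolist() for p in ap])
E
```

```text
top [517.7  25.4] [35.  53.6] 712 [ 1.069 -0.807  0.066]
top [351.9  83. ] [14.  64.5] 521 [ 0.891 -0.287  0.066]
top [265.6 154. ] [31.3 33.8] 787 [ 0.678 -0.027  0.066]
top [342.4 182.6] [31.9 34.5] 823 [ 0.587 -0.24   0.066]
top [ 47.6 228.6] [  8.9 121.3] 684 [0.479 0.575 0.066]
top [ 56.9 230. ] [  8.5 131.8] 686 [0.475 0.549 0.066]
top [ 66.4 231.7] [  9.4 117.3] 688 [0.469 0.523 0.066]
top [ 74.7 235. ] [  9.2 123.7] 688 [0.46  0.5   0.066]
top [ 84.3 235.8] [  8.2 138.3] 691 [0.456 0.473 0.066]
top [193.1 219.4] [33.2 35.2] 880 [0.494 0.177 0.066]
top [-82.3 384.9] [ 67.5 297.7] 1341 [0.085 0.871 0.066]
top [ 40.1 354.8] [32.9 57.7] 1542 [0.15  0.567 0.066]
board [  144   118   371   163 32124] [[514, 235], [419, 264], [158, 280], [144, 153], [368, 118], [491, 170]]
board [ 442  296  118   94 8649] [[538, 296], [559, 381], [456, 389], [442, 304]]
black top [247 192  49  48 216] [270.80092593 215.56018519] [[288, 192], [295, 232], [253, 239], [247, 198]] [[0.576, -0.089, 0.02], [0.458, -0.104, 0.02], [0.442, 0.015, 0.02], [0.561, 0.03, 0.02]]
scene [356.   52.9] [ 30.  136.3] 
[... 418 characters left out ...]
.306 -0.579  0.066]
scene [371.6 192. ] [26.5 41.3] 704 [0.501 0.179 0.066]
scene [278.8 217.9] [43.  64.2] 1616 [ 0.554 -0.047  0.066]
scene [232.4 215.3] [19.5 29.5] 286 [ 0.531 -0.147  0.066]
scene [190.5 240.4] [32.6 47.3] 1023 [ 0.593 -0.238  0.066]
scene [297.5 262.4] [36.8 47.7] 1191 [ 0.684 -0.025  0.066]
scene [155.4 367.3] [ 29.  102.1] 1856 [ 0.869 -0.29   0.066]
scene [482.9 418.5] [ 40.8 194.8] 2443 [1.021 0.205 0.066]
scene [162.4 412.5] [ 21.9 179.5] 2225 [ 0.944 -0.274  0.066]
black scene [250 203  48  38 103] [265.40776699 226.14563107] [[250, 205], [260, 203], [297, 232], [261, 240]] [[0.455, -0.105, 0.02], [0.451, -0.081, 0.02], [0.559, -0.006, 0.02], [0.572, -0.09, 0.02]]
```

Run:
```python
from meas import *
T,S=r.calibration('top'),r.calibration('scene')
for n,a,b in [('P1',(193.1,219.4),(371.6,192.)),('P2',(265.6,154),(297.5,262.4)),('P3',(342.4,182.6),(190.5,240.4))]:
    p,e=tri(T,a,S,b); print(n,np.round(p,4),round(e,4))
tz=lambda x,y:(130+x/2.85,100+y/2.85)
sz=lambda x,y:(120+x/2.3,150+y/2.3)
for n,a,b in [('gel',tz(521,311),sz(253,107)),('pill',tz(290,279),sz(485,119)),('stamp',tz(358,243),sz(425,173)),('mug',tz(616,83),sz(135,312)),
 ('wc1',tz(455,263),sz(300,126)) ,
 ('bNE',tz(40,150),sz(780,250)),('bN',tz(683,50),sz(0,0)),]:
    p,e=tri(T,a,S,b); print(n,np.round(p,4),round(e,4))
# window corners, top: UL,UR,LR,LL ; scene matching
tw=[tz(334,281),tz(453,263),tz(473,379),tz(351,398)]
sw=[sz(445,184),sz(327,208),sz(299,126),sz(411,105)]
P=[]
for a,b in zip(tw,sw):
    p,e=tri(T,a,S,b); P.append(p); print('win',np.round(p,4),round(e,4), np.round(onz(T,*a,.02),4),np.round(onz(S,*b,.02),4))
P=np.array(P);print(P.mean(0), [np.linalg.norm(P[i]-P[i-1]) for i in range(4)])
print('yaw',[np.degrees(np.arctan2(*(d)[1::-1])) for d in (P[0]-P[3],P[1]-P[2])],[np.degrees(np.arctan2(*(d)[1::-1]))-90 for d in (P[0]-P[1],P[3]-P[2])])
for a in [(40,149),(683,50),(761,402),(78,517)]: print('board',np.round(onz(T,*tz(*a),.02),4))
s=r.read_state(); print(R.from_quat(s['eef_rot']).as_matrix().round(3), s['ee_pos'])
```

```text
P1 [0.4951 0.1796 0.0609] 0.0032
P2 [ 0.6796 -0.0256  0.0607] 0.0027
P3 [ 0.5885 -0.2403  0.0608] 0.0021
gel [ 0.5061 -0.1496  0.1001] 0.0023
pill [0.5457 0.0694 0.0913] 0.0026
stamp [0.5859 0.0046 0.0678] 0.003
mug [ 0.7331 -0.2535  0.0995] 0.0035
wc1 [ 0.5516 -0.0978  0.1111] 0.0165
bNE [0.6994 0.3217 0.0372] 0.0112
bN [ 0.6621 -0.2815  0.3534] 0.0324
win [0.5594 0.0307 0.0208] 0.002 [0.5595 0.0297 0.02  ] [0.5587 0.0319 0.02  ]
win [ 0.5747 -0.0894  0.0212] 0.0039 [ 0.5749 -0.0914  0.02  ] [ 0.5738 -0.0874  0.02  ]
win [ 0.4552 -0.1062  0.0211] 0.0015 [ 0.4553 -0.107   0.02  ] [ 0.4541 -0.1054  0.02  ]
win [0.4397 0.0155 0.021 ] 0.0018 [0.4397 0.0147 0.02  ] [0.4386 0.0166 0.02  ]
[ 0.50725338 -0.03733671  0.02106468] [np.float64(0.120708828072517), np.float64(0.12106366800906666), np.float64(0.12068744756993353), np.float64(0.1227151382167329)]
yaw [np.float64(7.22908252822484), np.float64(8.013418142387692)] [np.float64(7.244830449764805), np.float64(7.259822558435275)]
board [0.7087 0.3323 0.02  ]
board [ 0.8    -0.3425  0.02  ]
board [ 0.4243 -0.3916  0.02  ]
board [0.3309 0.2817 0.02  ]
[[-0.     0.319  0.948]
 [-0.001  0.948 -0.319]
 [-1.    -0.001  0.   ]] [0.19937256 0.59207339 0.24095942]
```

```bash
cat >> h.py <<'E'
def go(x,y,z,yaw=None):
    s=r.read_state(); M=R.from_quat(s['eef_rot']).as_matrix()
    d=M.T@(np.array([x,y,z])-s['ee_pos'])*100
    print('t',round(float(s['time']),2),'pos',np.round(s['ee_pos'],4),'F',np.round(s['ft_force'],2),'w',round(float(s['width']),4),'toolz yaw',round(float(np.degrees(np.arctan2(M[1,2],M[0,2]))),1))
    print('-> cm',np.round(d,2)); return d
E
python3 -c "
from h import *
go(.497,.179,.15)"
```

```text
t 0.15 pos [0.1994 0.5921 0.241 ] F [-0.14  0.11 -0.24] w 0.0868 toolz yaw -18.6
-> cm [  9.13 -29.64  41.39]
```

Call:
drive_tool([
  [0, -1, 1.5, 0],
  [1, -3, 4, 0],
  [2, -6, 8, 0],
  [3, -8, 11.5, 0],
  [4, -10.5, 15, 0],
  [5, -13, 18.5, 0],
  [5.5, -16, 22, 0],
  [6, -18.5, 25.5, 0],
  [7, -21, 29, 0],
  [8, -23.5, 32.5, 0],
  [8.5, -26, 36, 0],
  [9, -28, 39, 0],
  [9.1, -29, 40.7, 0],
  [9.1, -29.6, 41.4, 0],
  [9.1, -29.6, 41.4, 0],
  [9.1, -29.6, 41.4, 0],
], grip=255, force=20)

```text
time: 1.48
ee_pos: [0.4971, 0.1798, 0.1503]
eef_rot: [0.115, 0.698, -0.115, 0.698]
ft_force: [1.4, 0.7, 0.5]
width: 0.0008
```

Run:
```python
from meas import *
im,c=snap('wrist','w1.png'); im,c2=snap('scene','s1.png')
go(.497,.179,.072)
print(proj(c,[.497,.179,.066]))
```

```text
t 1.58 pos [0.4965 0.1814 0.1505] F [-0.28  0.23  0.74] w 0.0005 toolz yaw -18.5
-> cm [ 7.85 -0.21  0.13]
(np.float64(270.64058612412305), np.float64(221.40122646090566))
```

View pics/w1.png

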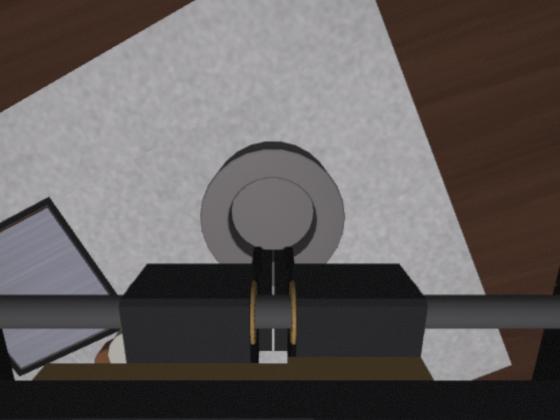

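View pics/s1.png

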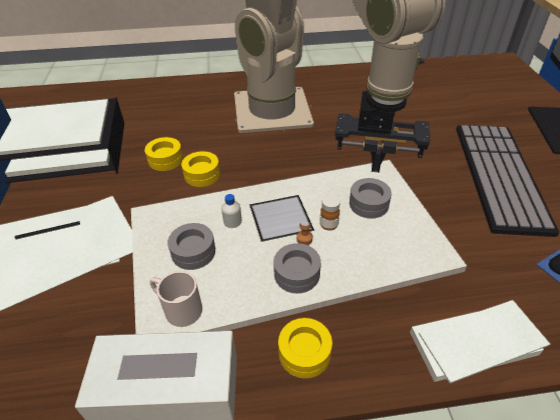

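The wrist view puts the pot rim at (272,221), against a predicted (271,221), so the position holds. I'll lower the closed fingers into the well.

Call:
drive_tool([
  [1.5, 0, 0, 0],
  [4, 0, 0, 0],
  [6, 0, 0, 0],
  [7, 0, 0, 0],
  [7.8, 0, 0, 0],
  [7.8, 0, 0, 0],
  [7.8, 0, 0, 0],
  [7.8, 0, 0, 0],
])

```text
time: 2.25
ee_pos: [0.4979, 0.1803, 0.0736]
eef_rot: [0.115, 0.697, -0.114, 0.698]
ft_force: [-0.2, -1.1, 0.2]
width: 0.0002
```

Run:
```python
from meas import *
go(.497,.179,.072)
```

```text
t 2.25 pos [0.4979 0.1803 0.0736] F [-0.15 -1.14  0.21] w 0.0002 toolz yaw -18.6
-> cm [ 0.16 -0.15 -0.05]
```

Call:
drive_tool([
  [0, -0.3, 0, 0],
  [0, -0.6, 0, 0],
  [0, -0.9, 0, 0],
  [0, -1.1, 0, 0],
  [0, -1.3, 0, 0],
  [0, -1.5, 0, 0],
  [0, -1.7, 0, 0],
  [0, -1.9, 0, 0],
  [0, -2.1, 0, 0],
])

```text
time: 3.0
ee_pos: [0.4907, 0.16, 0.0726]
eef_rot: [0.114, 0.698, -0.114, 0.698]
ft_force: [0.1, 1.8, -0.2]
width: 0.0005
```

Call:
drive_tool([
  [0, -0.2, 0, 0],
  [0, -0.4, 0, 0],
])

```text
time: 3.17
ee_pos: [0.4893, 0.1561, 0.0726]
eef_rot: [0.114, 0.698, -0.114, 0.698]
ft_force: [0.5, 1.6, 0.5]
width: 0.0002
```

Call:
drive_tool([
  [0, -0.2, 0, 0],
  [0, -0.4, 0, 0],
])

```text
time: 3.33
ee_pos: [0.4881, 0.1522, 0.0726]
eef_rot: [0.114, 0.698, -0.114, 0.698]
ft_force: [-0.3, 1.7, 0.2]
width: 0.0002
```

Run:
```python
from meas import *
go(.497,.179,.15)
im,c=snap('top','t2.png')
for e,s in pots(im,c,500,1000): print(np.round(e[0],1),np.round(e[1],1),s[4],np.round(onz(c,*e[0],.066),4))
print(np.round(r.read_state()['ft_force'],2))
```

```text
t 3.33 pos [0.4881 0.1522 0.0726] F [-0.25  1.74  0.24] w 0.0002 toolz yaw -18.6
-> cm [-7.74  2.83 -0.01]
[518.8  25.1] [33.9 52.5] 677 [ 1.0705 -0.8106  0.066 ]
[351.9  83. ] [14.  64.5] 521 [ 0.8913 -0.2874  0.066 ]
[265.6 154. ] [31.3 33.8] 787 [ 0.6776 -0.0271  0.066 ]
[342.4 182.6] [31.9 34.5] 823 [ 0.5872 -0.2405  0.066 ]
[ 47.8 227.9] [  8.6 126.5] 685 [0.4811 0.5747 0.066 ]
[ 56.9 230. ] [  8.5 131.8] 686 [0.4748 0.5494 0.066 ]
[ 66.4 231.7] [  9.4 117.3] 688 [0.4693 0.5232 0.066 ]
[ 74.7 235. ] [  9.2 123.7] 688 [0.4595 0.4997 0.066 ]
[ 84.3 235.7] [  8.3 135.4] 693 [0.4568 0.4734 0.066 ]
[ 0.27  1.62 -0.34]
```

Run:
```python
from meas import *
im,c=snap('scene','s2.png')
for e,s in pots(im,c,500,1300): print(np.round(e[0],1),np.round(e[1],1),s[4],np.round(onz(c,*e[0],.066),4))
cv2.imwrite('pics/s2z.png',cv2.resize(im[150:300,250:450,::-1],None,fx=3.5,fy=3.5))
```

```text
[320.1  54.6] [24.2 44. ] 575 [-0.2299  0.198   0.066 ]
[489.1 191.4] [10.3 99.2] 581 [0.538  0.4514 0.066 ]
[500.2 191.3] [10.9 87.6] 582 [0.5414 0.4772 0.066 ]
[513.7 197.4] [  8.  136.4] 584 [0.5657 0.4977 0.066 ]
[523.3 194.4] [  8.7 107.9] 591 [0.5592 0.5249 0.066 ]
[533.8 193. ] [  8.4 110.3] 592 [0.5584 0.5514 0.066 ]
[367.2 192.7] [25.  42.2] 558 [0.5013 0.1682 0.066 ]
[190.5 240.4] [32.7 47.2] 1021 [ 0.5935 -0.2383  0.066 ]
[297.5 262.4] [36.7 47.8] 1194 [ 0.6839 -0.025   0.066 ]
```

View pics/s2z.png

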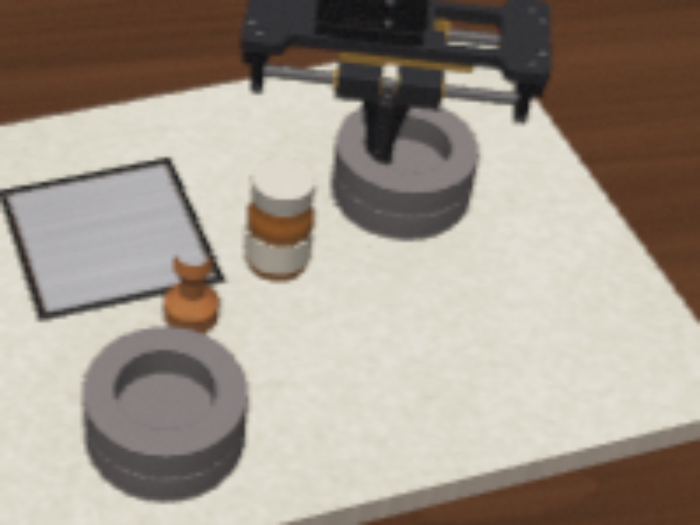

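Pot 1 slid about 11 mm at a steady 1.7 N, so it is an empty one. I'll go to the far pot next.

Call:
drive_tool([
  [0, 0.6, 0, 0],
  [-2, 0.6, 0, 0],
  [-5, 0.6, 0, 0],
  [-8.2, 0.6, 0, 0],
  [-8.2, 0.6, 0, 0],
])

```text
time: 3.85
ee_pos: [0.4928, 0.1591, 0.1602]
eef_rot: [0.116, 0.695, -0.113, 0.7]
ft_force: [0.4, -0.2, 0.5]
width: 0.0004
```

Run:
```python
from meas import *
go(.680,-.0255,.152)
```

```text
t 3.85 pos [0.4928 0.1591 0.1602] F [ 0.41 -0.22  0.5 ] w 0.0004 toolz yaw -18.6
-> cm [  0.89 -11.51  23.63]
```

Call:
drive_tool([
  [0, -1, 1.5, 0],
  [0, -2.5, 4.5, 0],
  [0, -4, 8, 0],
  [0, -6, 12, 0],
  [0, -8, 16, 0],
  [0, -9.5, 19.5, 0],
  [0, -11, 22.5, 0],
  [0, -11.5, 23.7, 0],
  [0, -11.5, 23.7, 0],
  [0, -11.5, 23.7, 0],
])

```text
time: 4.68
ee_pos: [0.678, -0.0272, 0.1536]
eef_rot: [0.115, 0.698, -0.115, 0.697]
ft_force: [0.1, 0.9, -0.6]
width: 0.0009
```

Run:
```python
from meas import *
im,c=snap('wrist','w3.png')
go(.680,-.0255,.072); print(proj(c,[.680,-.0255,.066]))
```

```text
t 4.73 pos [ 0.6776 -0.0259  0.1538] F [-0.33  1.12 -0.25] w 0.0005 toolz yaw -18.6
-> cm [8.18 0.11 0.22]
(np.float64(275.2249417474986), np.float64(221.64272737577113))
```

View pics/w3.png

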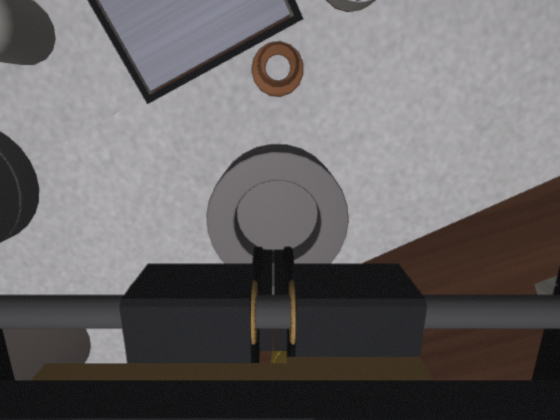

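Call:
drive_tool([
  [1.5, 0, 0, 0],
  [4, 0, 0.1, 0],
  [6, 0, 0.2, 0],
  [7.4, 0, 0.2, 0],
  [8.2, 0, 0.2, 0],
  [8.2, 0, 0.2, 0],
  [8.2, 0, 0.2, 0],
])

```text
time: 5.32
ee_pos: [0.6799, -0.0269, 0.0731]
eef_rot: [0.114, 0.698, -0.114, 0.698]
ft_force: [-0.1, -0.9, -0.5]
width: 0.0006
```

Call:
drive_tool([
  [0, -0.3, 0, 0],
  [0, -0.6, 0, 0],
  [0, -0.9, 0, 0],
  [0, -1.1, 0, 0],
  [0, -1.3, 0, 0],
  [0, -1.5, 0, 0],
  [0, -1.7, 0, 0],
  [0, -1.9, 0, 0],
  [0, -2.1, 0, 0],
])

```text
time: 6.07
ee_pos: [0.6737, -0.045, 0.0728]
eef_rot: [0.115, 0.698, -0.113, 0.698]
ft_force: [2.3, 6.5, 0.6]
width: 0.0005
```

Call:
drive_tool([
  [0, -0.2, 0, 0],
  [0, -0.4, 0, 0],
])

```text
time: 6.23
ee_pos: [0.6725, -0.0485, 0.0728]
eef_rot: [0.115, 0.698, -0.113, 0.698]
ft_force: [1.7, 6.0, 0.5]
width: 0.0008
```

Call:
drive_tool([
  [0, -0.2, 0, 0],
  [0, -0.4, 0, 0],
])

```text
time: 6.4
ee_pos: [0.6712, -0.0523, 0.0728]
eef_rot: [0.115, 0.698, -0.113, 0.698]
ft_force: [3.4, 6.3, 1.4]
width: 0.0006
```

Run:
```python
from meas import *
go(.680,-.0255,.072)
im,c=snap('scene','s4.png')
for e,s in pots(im,c,500,1300):
  if 200<e[0][1]: print(np.round(e[0],1),np.round(e[1],1),s[4],np.round(onz(c,*e[0],.066),4))
cv2.imwrite('pics/s4z.png',cv2.resize(im[170:320,200:400,::-1],None,fx=3.5,fy=3.5))
```

```text
t 6.4 pos [ 0.6712 -0.0523  0.0728] F [3.37 6.34 1.37] w 0.0006 toolz yaw -18.5
-> cm [ 0.09  2.82 -0.02]
[190.5 240.4] [32.6 47.3] 1018 [ 0.5936 -0.2384  0.066 ]
[292.  263.5] [33.5 48.5] 862 [ 0.6851 -0.0364  0.066 ]
[544.7 406.3] [27.4 58.1] 715 [1.0171 0.3069 0.066 ]
[485.8 416.2] [24.  77.7] 736 [1.0183 0.211  0.066 ]
```

View pics/s4z.png

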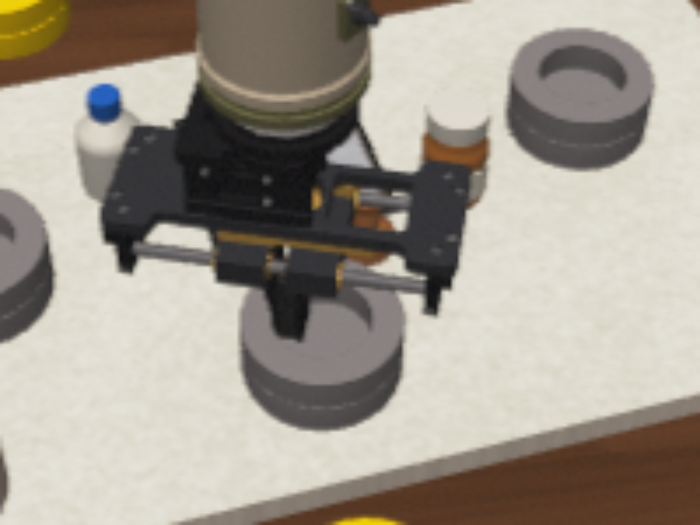

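The far pot needed 6.3–6.9 N to move, about four times pot 1, so it is the full one. An empty pot can need at most about 2.3 N. I'll centre in the well, spread the fingers to a loose fit and check the stamp's position.

Run:
```python
from meas import *
go(.677,-.037,.069)
T=r.calibration('top')
print('stamp base est top:',onz(T,130+358/2.85,100+253/2.85,.025))
S=r.calibration('scene')
print('scene:',onz(S,120+424/2.3,150+204/2.3,.028), 'gel base',onz(S,120+258/2.3,150+165/2.3,.02))
```

```text
t 6.45 pos [ 0.6711 -0.0529  0.0728] F [ 1.98  4.81 -0.61] w 0.0002 toolz yaw -18.5
-> cm [0.38 1.7  0.06]
stamp base est top: [0.58677928 0.00473103 0.025     ]
scene: [0.58921747 0.00548116 0.028     ] gel base [ 0.50550385 -0.15106302  0.02      ]
```

Call:
drive_tool([
  [0, 0.4, 0, 0],
  [0.1, 0.8, 0, 0],
  [0.2, 1.2, 0, 0],
  [0.4, 1.6, 0, 0],
  [0.4, 1.6, 0, 0],
])

```text
time: 6.87
ee_pos: [0.6756, -0.0383, 0.0678]
eef_rot: [0.114, 0.698, -0.114, 0.698]
ft_force: [0.0, 0.3, -0.2]
width: 0.0007
```

Call:
drive_tool([
  [0, 0, 0, 0],
  [0, 0, 0, 0],
  [0, 0, 0, 0],
  [0, 0, 0, 0],
  [0, 0, 0, 0],
  [0, 0, 0, 0],
], grip=179, force=5)

```text
time: 7.37
ee_pos: [0.6756, -0.0398, 0.0686]
eef_rot: [0.114, 0.698, -0.114, 0.698]
ft_force: [-0.3, -1.0, -0.7]
width: 0.0248
```

Run:
```python
from meas import *
im,c=snap('scene','s5.png')
cv2.imwrite('pics/s5z.png',cv2.resize(im[170:320,200:400,::-1],None,fx=3.5,fy=3.5))
for e,s in pots(im,c,500,1300):
  if 200<e[0][1]<350: print(np.round(e[0],1),np.round(e[1],1),s[4],np.round(onz(c,*e[0],.066),4))
go(.6,-.08,.069);go(.56,-.085,.069);go(.507,-.037,.069)
```

```text
[190.6 240.5] [32.6 47.2] 1015 [ 0.5937 -0.2382  0.066 ]
[292.1 263.4] [33.5 47.7] 755 [ 0.685  -0.0361  0.066 ]
t 7.42 pos [ 0.6756 -0.0398  0.0686] F [-1.21  0.59 -0.16] w 0.025 toolz yaw -18.6
-> cm [-0.04 -6.23 -5.88]
t 7.42 pos [ 0.6756 -0.0398  0.0686] F [-1.21  0.59 -0.16] w 0.025 toolz yaw -18.6
-> cm [-0.04 -7.98 -9.52]
t 7.42 pos [ 0.6756 -0.0398  0.0686] F [-1.21  0.59 -0.16] w 0.025 toolz yaw -18.6
-> cm [ -0.04  -5.12 -16.07]
```

View pics/s5z.png

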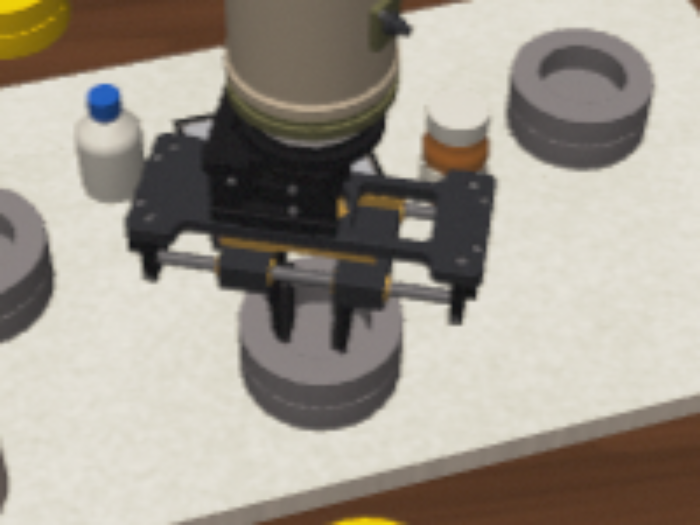

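Call:
drive_tool([
  [0, 0, 0, 0],
  [0, -0.2, -0.2, 0],
  [0, -0.5, -0.5, 0],
  [0, -0.8, -0.8, 0],
  [0, -1.2, -1.1, 0],
  [0, -1.6, -1.5, 0],
  [0, -2, -1.9, 0],
  [0, -2.4, -2.3, 0],
  [0, -2.8, -2.7, 0],
  [0, -3.2, -3.1, 0],
  [0, -3.6, -3.5, 0],
  [0, -4, -3.9, 0],
  [0, -4.4, -4.2, 0],
  [0, -4.8, -4.6, 0],
  [0, -5.2, -5, 0],
  [0, -5.5, -5.3, 0],
  [0, -5.8, -5.6, 0],
  [0, -6.1, -5.8, 0],
  [0, -6.2, -5.9, 0],
], grip=172)

```text
time: 9.0
ee_pos: [0.5996, -0.0799, 0.0686]
eef_rot: [0.115, 0.698, -0.114, 0.698]
ft_force: [4.2, 2.1, -1.9]
width: 0.0282
```

Run:
```python
from meas import *
go(.56,-.085,.069);go(.507,-.037,.069)
im,c=snap('scene','s6.png')
cv2.imwrite('pics/s6z.png',cv2.resize(im[150:320,150:400,::-1],None,fx=3,fy=3))
for e,s in pots(im,c,300,1300):
  if 180<e[0][1]<350: print(np.round(e[0],1),np.round(e[1],1),s[4],np.round(onz(c,*e[0],.066),4))
```

```text
t 9.0 pos [ 0.5996 -0.0799  0.0686] F [ 4.16  2.13 -1.87] w 0.0282 toolz yaw -18.6
-> cm [-0.04 -1.75 -3.59]
t 9.0 pos [ 0.5996 -0.0799  0.0686] F [ 4.16  2.13 -1.87] w 0.0282 toolz yaw -18.6
-> cm [ -0.04   1.11 -10.15]
[489.1 191.4] [10.3 99.2] 581 [0.538  0.4514 0.066 ]
[500.3 191.4] [10.8 88.2] 583 [0.5418 0.4772 0.066 ]
[513.7 197.4] [  8.  136.4] 584 [0.5657 0.4977 0.066 ]
[523.3 194.4] [  8.7 107.9] 591 [0.5592 0.5249 0.066 ]
[534.1 193.5] [  8.3 113.4] 594 [0.5602 0.5511 0.066 ]
[366.9 192.1] [26.6 41.5] 709 [0.4994 0.1682 0.066 ]
[190.6 240.4] [32.7 47.3] 1021 [ 0.5936 -0.2383  0.066 ]
[270.7 237.7] [33.2 57.2] 765 [ 0.61   -0.0707  0.066 ]
```

View pics/s6z.png

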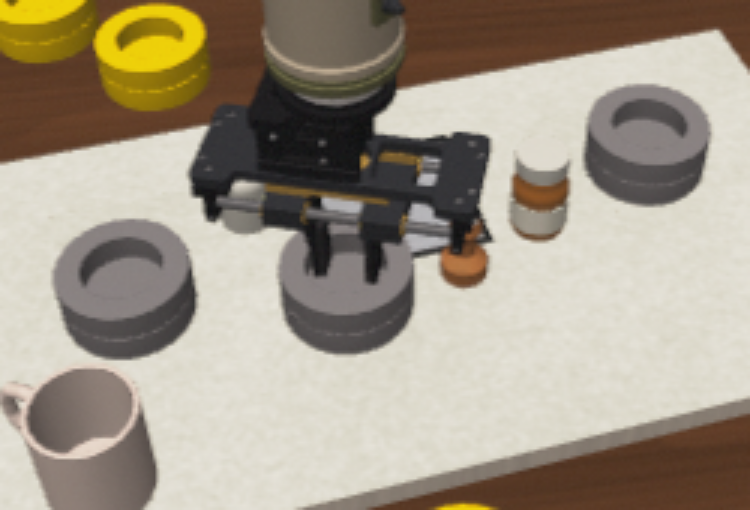

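Call:
drive_tool([
  [0, -0.1, -0.2, 0],
  [0, -0.3, -0.5, 0],
  [0, -0.5, -0.9, 0],
  [0, -0.7, -1.3, 0],
  [0, -0.9, -1.7, 0],
  [0, -1.1, -2.1, 0],
  [0, -1.3, -2.5, 0],
  [0, -1.5, -2.9, 0],
  [0, -1.7, -3.3, 0],
  [0, -1.8, -3.6, 0],
  [0, -1.7, -3.9, 0],
  [0, -1.5, -4.3, 0],
  [0, -1.3, -4.7, 0],
  [0, -1.1, -5.1, 0],
  [0, -0.9, -5.5, 0],
  [0, -0.8, -5.8, 0],
  [0, -0.7, -6, 0],
  [0, -0.7, -6, 0],
])

```text
time: 10.55
ee_pos: [0.5402, -0.0676, 0.0684]
eef_rot: [0.114, 0.698, -0.115, 0.697]
ft_force: [2.2, -4.2, -0.8]
width: 0.0281
```

Run:
```python
from meas import *
go(.507,-.037,.069)
im,c=snap('scene','s7.png')
cv2.imwrite('pics/s7z.png',cv2.resize(im[150:320,150:400,::-1],None,fx=3,fy=3))
im,c=snap('wrist','w7.png')
```

```text
t 10.55 pos [ 0.5402 -0.0676  0.0684] F [ 2.21 -4.19 -0.78] w 0.0281 toolz yaw -18.6
-> cm [-0.06  1.84 -4.12]
```

View pics/s7z.png

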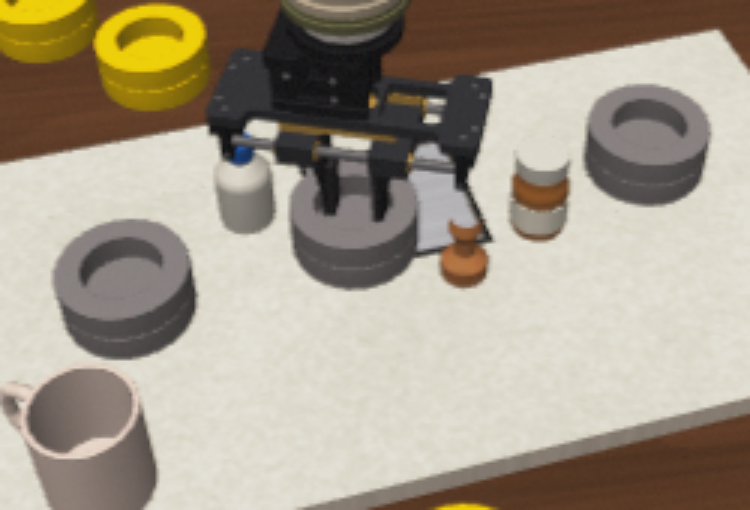

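View pics/w7.png

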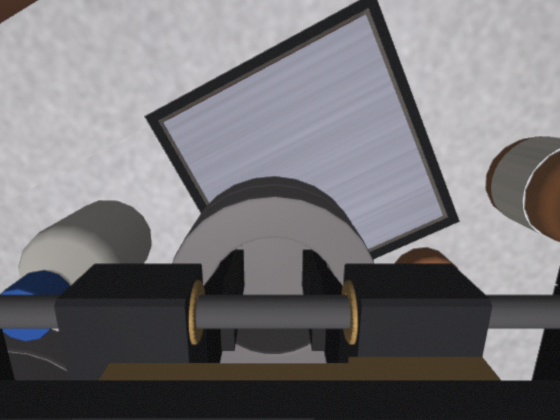

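The gel bottle and the stamp are both clear of the pot, which is entering the window at the corner near the stamp. I'll slide it on to the centre slowly.

Call:
drive_tool([
  [0, 0.1, -0.2, 0],
  [0, 0.2, -0.5, 0],
  [0, 0.3, -0.8, 0],
  [0, 0.5, -1.1, 0],
  [0, 0.6, -1.4, 0],
  [0, 0.8, -1.7, 0],
  [0, 0.9, -2, 0],
  [0, 1, -2.3, 0],
  [0, 1.1, -2.6, 0],
  [0, 1.3, -2.9, 0],
  [0, 1.4, -3.2, 0],
  [0, 1.5, -3.5, 0],
  [0, 1.7, -3.8, 0],
  [0, 1.8, -4.1, 0],
  [0, 1.8, -4.2, 0],
  [0, 1.8, -4.3, 0],
  [0, 1.8, -4.3, 0],
])

```text
time: 12.07
ee_pos: [0.5062, -0.036, 0.0688]
eef_rot: [0.114, 0.698, -0.114, 0.698]
ft_force: [3.9, -0.9, -2.2]
width: 0.0283
```

Run:
```python
from meas import *
go(.507,-.037,.069)
im,c=snap('scene','s8.png')
cv2.imwrite('pics/s8z.png',cv2.resize(im[150:320,150:400,::-1],None,fx=3,fy=3))
im,c=snap('wrist','w8.png')
```

```text
t 12.07 pos [ 0.5062 -0.036   0.0688] F [ 3.9  -0.94 -2.21] w 0.0283 toolz yaw -18.6
-> cm [-0.02 -0.07  0.11]
```

View pics/s8z.png

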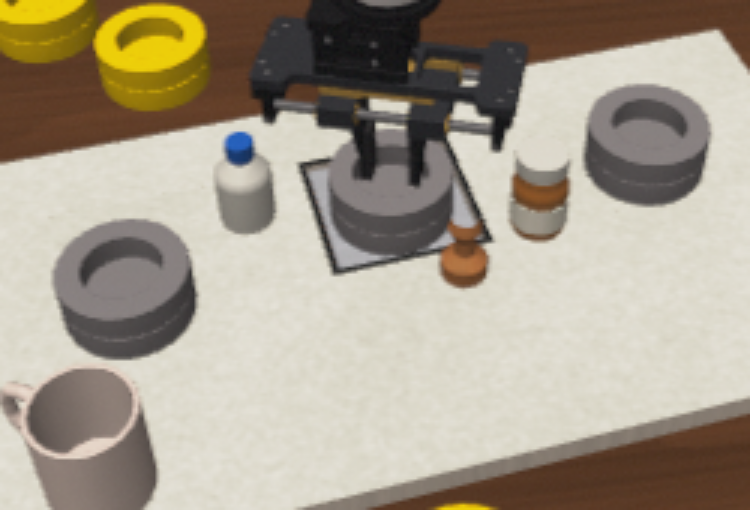

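View pics/w8.png

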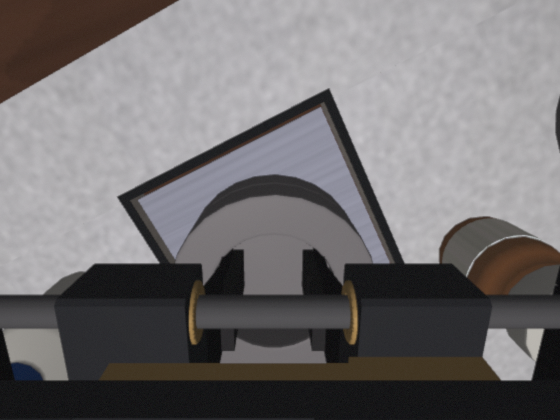

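Call:
drive_tool([
  [0, 0, 0.2, 0],
  [0, 0, 0.4, 0],
  [0, 0, 0.4, 0],
  [0, 0, 0.4, 0],
  [0, 0, 0.4, 0],
  [0, 0, 0.4, 0],
], grip=195)

```text
time: 12.67
ee_pos: [0.5095, -0.0376, 0.0684]
eef_rot: [0.114, 0.698, -0.114, 0.698]
ft_force: [0.7, -0.3, 1.0]
width: 0.0204
```

Call:
drive_tool([
  [-0.5, 0, 0, 0],
  [-1.5, 0, 0, 0],
  [-3, 0, 0, 0],
  [-5, 0, 0, 0],
  [-8, 0, 0, 0],
  [-8, 0, 0, 0],
  [-8, -1, 3, 0],
  [-8, -2, 7, 0],
  [-8, -3, 11, 0],
  [-8, -4, 14, 0],
  [-8, -4, 14, 0],
])

```text
time: 13.58
ee_pos: [0.6324, -0.1246, 0.1486]
eef_rot: [0.114, 0.697, -0.117, 0.698]
ft_force: [-0.6, -0.3, -0.9]
width: 0.0203
```

Run:
```python
from meas import *
go(.507,-.037,.069)
im,c=snap('scene','s9.png')
for e,s in pots(im,c,300,1300):
  if 180<e[0][1]<350 and e[0][0]<450: print(np.round(e[0],1),np.round(e[1],1),s[4],np.round(onz(c,*e[0],.06),4))
a=cv2.resize(im[150:320,150:400,::-1],None,fx=3,fy=3)
im,c=snap('top','t9.png')
for e,s in pots(im,c,400,1000):
  if 130<e[0][1]<250 and e[0][0]>150: print(np.round(e[0],1),np.round(e[1],1),s[4],np.round(onz(c,*e[0],.06),4))
cv2.imwrite('pics/s9z.png',a)
im,c=snap('wrist','w9.png')
```

```text
t 13.58 pos [ 0.6324 -0.1246  0.1486] F [-0.6  -0.29 -0.91] w 0.0203 toolz yaw -18.8
-> cm [  7.91   4.27 -14.71]
[366.9 192.1] [26.6 41.5] 709 [0.493  0.1706 0.06  ]
[277.9 206. ] [33.  68.6] 462 [ 0.5097 -0.0432  0.06  ]
[190.6 240.4] [32.6 47. ] 1017 [ 0.5878 -0.2392  0.06  ]
[342.4 182.6] [31.8 34.5] 761 [ 0.5887 -0.2415  0.06  ]
[197.1 219.6] [33.4 35. ] 883 [0.4939 0.1671 0.06  ]
```

View pics/s9z.png

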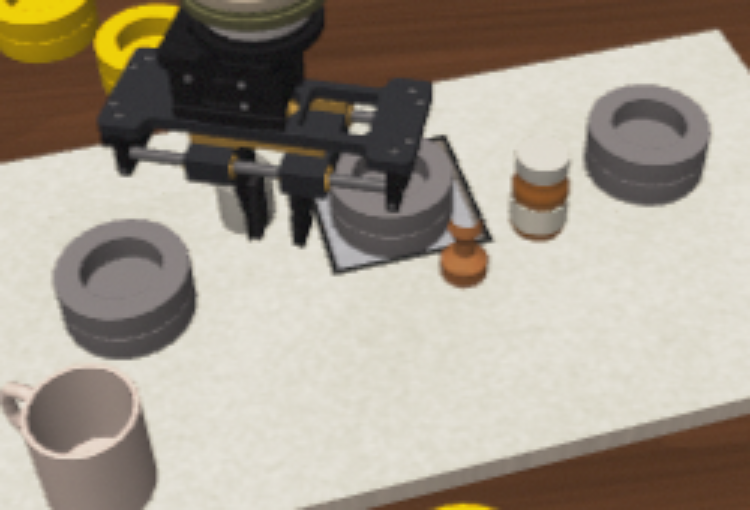

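View pics/t9.png

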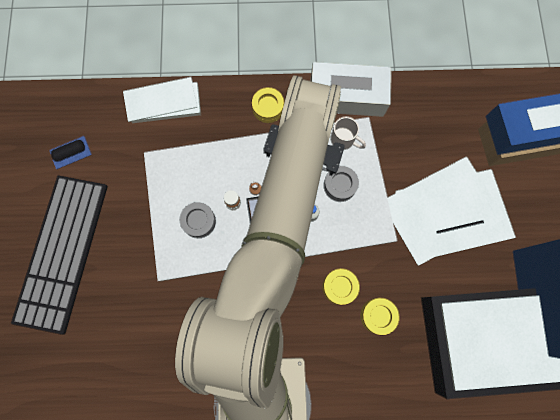

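View pics/w9.png

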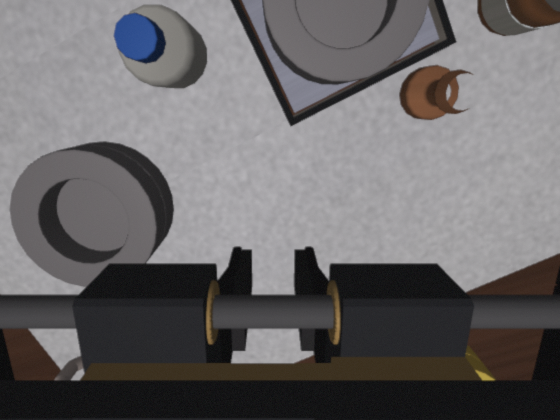

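The wrist view suggests the pot is seated, but the arm still hides it from the top camera. I'll raise the arm and swing it clear to check from above.

```bash
python3 -c "
from h import *
go(.32,.5,.27)"
```

```text
t 13.73 pos [ 0.6293 -0.1201  0.1487] F [1.32 0.99 0.76] w 0.0203 toolz yaw -18.6
-> cm [-12.11  48.88 -49.13]
```

Call:
drive_tool([
  [-3, 0, 0, 0],
  [-7, 0, 0, 0],
  [-10, 1, -1, 0],
  [-12, 3, -3, 0],
  [-12, 6, -6, 0],
  [-12, 9, -9, 0],
  [-12, 12, -12, 0],
  [-12, 15, -15, 0],
  [-12, 18, -18, 0],
  [-12, 21, -21, 0],
  [-12, 24, -24, 0],
  [-12, 27, -27, 0],
  [-12, 30, -30, 0],
  [-12, 33, -33, 0],
  [-12, 36, -36, 0],
  [-12, 39, -39, 0],
  [-12, 42, -42, 0],
  [-12, 45, -45, 0],
  [-12, 47, -47, 0],
  [-12, 48, -48, 0],
])

```text
time: 15.4
ee_pos: [0.3217, 0.4925, 0.269]
eef_rot: [0.112, 0.699, -0.111, 0.698]
ft_force: [-0.8, -0.5, 0.1]
width: 0.0203
```

Run:
```python
from meas import *
go(.32,.5,.27)
im,c=snap('scene','s10.png')
for e,s in pots(im,c,300,1300):
  if 180<e[0][1]<350 and e[0][0]<450: print(np.round(e[0],1),np.round(e[1],1),s[4],np.round(onz(c,*e[0],.06),4))
cv2.imwrite('pics/s10z.png',cv2.resize(im[150:320,150:420,::-1],None,fx=2.9,fy=2.9,interpolation=cv2.INTER_CUBIC))
im,c=snap('top','t10.png')
for e,s in pots(im,c,400,1500):
  if 130<e[0][1]<250 and e[0][0]>150: print(np.round(e[0],1),np.round(e[1],1),s[4],np.round(onz(c,*e[0],.06),4))
cv2.imwrite('pics/t10z.png',cv2.resize(im[100:290,130:410,::-1],None,fx=2.85,fy=2.85,interpolation=cv2.INTER_CUBIC))
```

```text
t 15.4 pos [0.3217 0.4925 0.269 ] F [-0.8  -0.53  0.1 ] w 0.0203 toolz yaw -18.1
-> cm [-0.1   0.66 -0.4 ]
[366.8 192.1] [26.7 41.7] 702 [0.4927 0.1705 0.06  ]
[276.2 215.9] [40.9 53.8] 994 [ 0.5411 -0.0508  0.06  ]
[190.5 240.4] [32.6 47.3] 1017 [ 0.5879 -0.2394  0.06  ]
[342.4 182.6] [31.9 34.5] 824 [ 0.5888 -0.2415  0.06  ]
[272.2 211. ] [33.2 35.4] 879 [ 0.5126 -0.0414  0.06  ]
[197.1 219.6] [33.4 35. ] 884 [0.494  0.1672 0.06  ]
```

View pics/s10z.png

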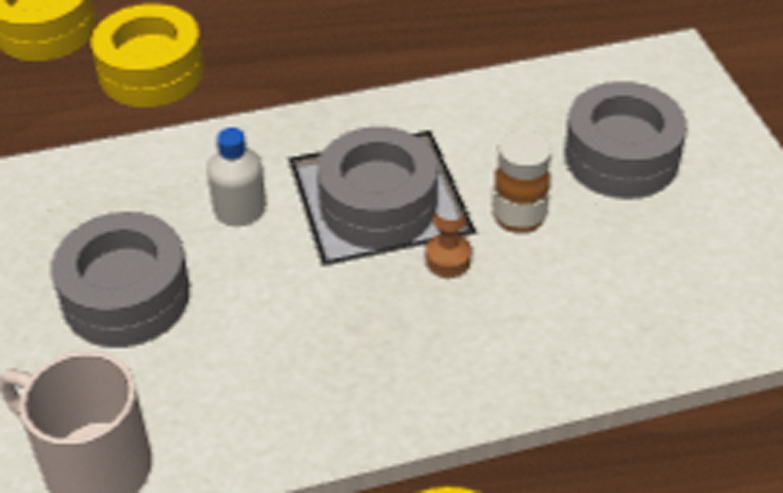

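View pics/t10z.png

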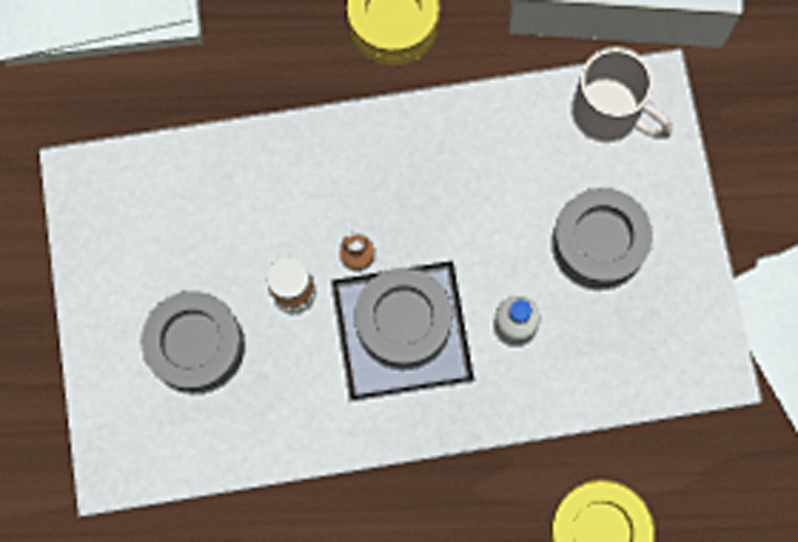

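Run:
```python
from meas import *
T,S=r.calibration('top'),r.calibration('scene')
im=cv2.imread('pics/s10.png')[:,:,::-1].copy(); it=cv2.imread('pics/t10.png')[:,:,::-1].copy()
print(im[206,250:312].max(1)); print(im[190:240,280].max(1)); print(it[195:240,272].max(1))
for thr in [(105,143),(110,146)]:
    ps=[e for e,s in pots(im,S,300,1300,thr) if 180<e[0][1]<280 and e[0][0]<400]; pt=[e for e,s in pots(it,T,400,1500,(105,165)) if 130<e[0][1]<250 and e[0][0]>150]
    for a in pt:
        for b in ps:
            p,er=tri(T,a[0],S,b[0])
            if er<.01: print(np.round(p,4),round(er,4),np.round(a[1],1),np.round(b[1],1),np.round(b[0],1))
```

```text
[ 88  69 112 130 133 132 132 133 139 137 133 133 134 133 132 134 133  99
  64  60  62  64  69  78  94 111 128 134 133 132 134 133 132 131 132 122
 103  89  81  76  75  74  90 123 133 133 132 133 134 133 126 100  61 108
 202 222 218 217 218 219 221 221]
[219 217 216 191 133 132 133 133 127  78  79  79  78  76  78 104 134 133
 133 131 134 131 132 134 133 133 127 133 133 134 132 132 107  79  79  77
  76  77  81 107  80  78  78  77  76  74  57 102 218 218]
[146 151 151 154 148  89  71 139 157 152 151 153 151 152 152 153 150 153
 153 151 152 154 154 153 155 154 152 152 152 154 158 155  92  46 110 204
 200 196 200 197 160  12 128 241 226]
[ 0.5884 -0.2399  0.0598] 0.0033 [31.9 33.6] [31.9 45.5] [191.1 240.6]
[ 0.5136 -0.0392  0.0542] 0.0042 [33.  34.9] [28.2 42.5] [280.8 208.8]
[0.4943 0.1684 0.0601] 0.0037 [33.1 34.5] [26.1 39.8] [366.9 192.5]
[ 0.5883 -0.2399  0.06  ] 0.0032 [31.9 33.6] [32.  45.6] [191.  240.6]
[ 0.5135 -0.0391  0.0543] 0.0043 [33.  34.9] [27.9 42.7] [280.9 208.7]
[0.4943 0.1684 0.0605] 0.0039 [33.1 34.5] [26.1 39.8] [367.  192.3]
```

Run:
```python
from meas import *
a=cv2.imread('pics/top0.png').astype(int)[100:290,130:410];b=cv2.imread('pics/t10.png').astype(int)[100:290,130:410]
d=(np.abs(a-b).max(2)>40)
for ce,s,m in comps(d,6,9999): print('diff',s+np.array([130,100,0,0,0]))
s=r.read_state(); print(s['ft_force'].round(2),s['joint_vel'].round(3))
print(r.close_job())
```

```text
diff [248 138  34  36 978]
diff [254 194  36  36 859]
diff [175 202  18  36 143]
diff [195 202  21  37 224]
diff [182 208  14  18  75]
diff [198 209   6   4   9]
diff [259 235  14   3  14]
[ 0.09 -0.07  0.31] [ 0.046 -0.027  0.06   0.029  0.015  0.006  0.036]
the job is handed in; nothing more can be done
None
```

The full pot now sits in the window with its weight on the weigh plate. I let go, moved the arm clear, and handed the job in at about 15.5 s.

- **Finding the full pot:** The left pot slid about 11 mm at a steady 1.7 N, so it is empty. The far pot needed 6.3–6.9 N, far more than any empty pot could, so it is the full one. I did not touch the right pot, since the far pot's reading already settled it.
- **Moving it:** I slid the full pot with the fingers loosely spread in its well, passing the stamp on the gel-bottle side, onto the plate. I then eased the fingers back until the force was near zero and lifted them straight out.
- **Seating:** From two views, its rim stands about 5.8 mm lower than the other two pots' rims. That is within the 5–6.5 mm expected under the full pot. Its centre is about 6 mm off the window's centre, toward the far side, leaving an estimated 4 mm or more of room. I did not measure its tilt directly; I take it as level because the drop is the full amount.
- **Everything else:** Comparing the top view before and after, the only changes were the full pot, the plate window and the left pot, which ended about 11 mm from its start. The bottles, stamp, mug, right pot and the part of the yellow pots in that crop showed no change.
- **Measurement error:** The triangulated rim heights all read about 5–6 mm low (roughly 60 mm instead of 66 mm), the same for every pot. I therefore relied on the difference between pots rather than the absolute height.

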